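# Wipe the offcuts off the sprung mat and latch the scrap box

### The arm

A 6-joint arm with a two-finger parallel gripper is mounted at the origin on the work surface; the furniture and walls round the work are solid. World frame = base frame: x ahead of the robot, y to its left, z up, the work surface at z = 0. Lengths are in m, angles in rad, forces in N, time in s.
With the tool pointing down it reaches from about 0.25 to 0.8 m from the base axis. Payload 8.5 kg.
Tool frame: the origin (TCP) lies at the very end of the fingers, on their centre line; the grasp point (between the pads) lies manip.pinch_z behind it (manip.pinch_z is the distance from the TCP to the grasp point, in m); z points along the fingers, y is the line along which they close (so a half turn about z gives the same grasp; the last joint's range is limited). The gripper opens to 85 mm and grips with 20 to 120 N. Pads are 22 mm wide; open, the fingers measure 114 mm over their backs; the gripper's body (76 mm by 85 mm) begins 54 mm behind the grasp point. The pads swing forward as they close: fully open they stand 13 mm farther back than shut.
Start: joints at [1.319, 0.238, -0.013, 1.319, 0, 1.571], TCP at [0.131, 0.508, 0.231] pointing down, gripper open.
Joint ranges: [-2.66, 2.66], [-1.03, 1.9], [-1.14, 1.46], [-1.82, 2.27], [-1.45, 1.34], [-3.14, 3.14]. Speed limits (rad/s): [2.22, 2.22, 2.79, 3.14, 3.14, 3.14].

### API

Orientations are given as a 3x3 rotation matrix whose columns are the frame's x, y, z axes.
In Python, from plant import manip, viewer, models gives the robot as it stands.
- The arm moves only by the shell command python3 -m handwheel 'ROWS'. ROWS is JSON, a list of rows, each a list of 3 entries, a list of its own where there are three numbers: the turn, a rotation vector about the tool's x, y, z normalised to -1 to 1, where 1 is 90 degrees, then the shift along the tool's x, y, z normalised to -1 to 1, where 1 is 0.3 m, then the opening, from -1 (shut) to 1 (fully open). A call has exactly 8 rows; each row is the pose to reach, as a shift and turn from the pose commanded when the call began, along the tool's axes at that moment; what a row does not reach only later rows make up. A row lasts 1/12 s, in which the tool goes at most 41.7 mm and 7.16 degrees, less where a joint would pass 70% of its speed; a pose out of reach is approached as far as the arm can. A call with a number of a shift or a turn outside -1 to 1 is refused whole. A call with a gripper value outside its range is refused whole. The fingers move at their own pace and stop on an object; the grip force is fixed at half the most. Time passes only in rows, so rows that repeat a pose let the fingers close, or fill a call up. It gives the time, the measured TCP pose, the force, the opening and the grip force at its end, in the units of the state.
- manip.get_obs(): the state, without advancing time (a new reading comes with each control period).
- viewer.capture(name): name is "side" or "top" or "wrist"; returns the picture (400x640x3 uint8, red, green, blue); there is no depth.
- viewer.camera_info(name): a dict with "fx", "fy", "cx", "cy" (pixels), "distortion" ([k1, k2, p1, p2, k3] as OpenCV has them; the pictures are not rectified), "R" (3x3) and "t" (3): a world point X has camera coordinates R X + t. Camera axes: x right, y down, z forward; pixel columns grow to the right and rows downward; lengths in m; the calibration is good to about 2 mm. A picture is of the moment at which its call begins: read the wrist's pose just before it. camera_info takes no time and is no camera call; for the wrist camera it gives the pose at the moment of the call.
- manip.hand_in(): hands the job in; it is judged then, once.
Trained networks look in the newest picture that a camera, given by its name, has taken for a name from the list of things; names that differ only in an ending like _2 or _b are one class to them, and where a whole thing is asked for, a point or a joint stands for the part that bears it (a point fixed in the world has none). Each returns a list of dicts, best first, with "p" (0 to 1); they miss things now and then, are a little off and sometimes report something else, mostly with a low value. They report only what shows in the picture. A call takes as long as a camera call.
- models.spot_in(camera, thing): "rect" ([left, top, right, bottom] in pixels, round what is visible of it).
- models.landmark_of(camera, thing): "pixel" ([column, row] in pixels: a listed point, or the origin of a listed thing).
The state is a dict: "t": time; "q": joint angles; "qvel": joint speeds; "effort": joint torques, N m; "position": TCP position; "orientation": TCP orientation; "contact_force": force on the tool from outside, world axes, zero at the start; "moment": the same for the moment, N m; "opening": opening from 0.0 (shut) to 1.0 (fully open); "finger_force": force on a finger pad.
Only numpy, scipy, OpenCV 4.12 (cv2) and the standard library are available. Lean on these libraries where they do the work, as an engineer would, in place of code of your own. Each camera call takes 0.05 s, during which the arm holds its last target. There are 200 camera calls.

### The job

Take the scraper block by its black handle and, pressing its rubber edge lightly on the springy blue mat, wipe all three plastic offcuts over the open edge into the scrap box; do not touch the offcuts with the fingers and never lean hard on the mat. Then stand the scraper upright on the worktop again and swing the box's clear flap shut, pressing its free edge down until the red tab drops behind the rim and the flap stays fully shut. Leave the tape roll, the bottle and the disk drive where they are.

Things in the scene. Friction and masses are not known exactly. Their poses are not given: they have to be found in the camera images.
- station: Fixed clearing station, 176 mm wide (x), 310 mm long (y), z up. Origin on the worktop 4 mm inside the middle of the mat's open drop edge (seen from above). Blue mat from y=-4 to +194 mm, scrap box from y=-4 to -116 mm. Aluminium side rims stand 7 mm above the mat at |x|=82 to 88 mm; the mat's two y ends are open.
- mat_nominal (a point): Middle of the mat's top at its NOMINAL height, 90 mm (point fixed to the station). The mat is a stiff plate moving only up and down on springs, 1.5 N per mm; hidden weight sets its true rest height between 80 and 100 mm: find it by touch. It bottoms at 72 mm. Press 2 to 10 N while wiping; over 40 N is too hard.
- box_floor (a point): Middle of the scrap box's inner floor, 5 mm above the worktop. The open-topped grey box is 168 mm (station x) by 108 mm (y) inside; its wall next to the mat is 66 mm high, the others 70 mm, all 4 mm thick. A white chute slopes from 34 mm up at the mat's wall to the floor.
- flap (a joint): Angle of the box's clear flap about its hinge along the station's x axis at the box's far wall: 0 fully shut (lying level), 1.57 upright, 1.7 to 2.1 at the start (leaning outward, away from the mat). The hinge is stiff: the flap stays where it is left. Near 0.1 the tab meets the rim bead; about 6 to 10 N downward near the free edge snaps it past, and below 0.03 it is latched.
- flap_hinge (a point): Middle of the flap's hinge line, at x=0, y=-114, z=73 mm of the station; the flap plate is 172 mm wide, 4 mm thick and reaches 104 mm from the hinge line. Turns with the flap: y points along the flap from hinge to free edge, z is the normal of its outer face (its top face when shut).
- flap_edge (a point): Middle of the flap's free edge with the red border, on its outer (upper) face, 104 mm from the hinge line. Press a little inward of it: the mat beside it stands higher. A red tab 50 mm wide hangs 22 mm below it when shut.
- scraper: Scraper block standing on its rubber edge, loose, 180 g. Origin at the centre of its underside, z up, y along the blade. Rubber edge 140 mm (y) x 16 mm (x) x 11 mm high; yellow bar above it 142 x 24 mm up to z=24 mm; black handle 18 mm thick (x), 60 mm long (y), from z=24 to z=71 mm: grasp it across x.
- offcut_orange: Orange plastic strip offcut on the mat, 64 x 20 mm, 4 mm thick with a 3.5 mm rib on top. Origin at the centre of its underside, x along it.
- offcut_white: White plastic strip offcut, 62 x 20 mm, otherwise the same.
- offcut_green: Green plastic strip offcut, 60 x 20 mm, otherwise the same.
- kapton_roll: Bystander: amber tape roll lying flat, 76 mm across, 19 mm high. Origin under its centre.
- solvent_bottle: Bystander: blue bottle with a white top, 58 mm across, 121 mm high. Origin under its centre.
- disk_drive: Bystander: flat silver disk drive, 70 x 100 x 7 mm. Origin under its centre.

How it is judged:
By the outcome, as a careful person would: the job done as asked, in the order asked, and still so for the second after the job is handed in, with the robot touching nothing.
It also fails if it takes over 61 s, if anything falls off the work surface, if the arm or the gripper's body presses on something with over 40 N, if the wrist force passes 120 N, or if a joint passes its speed limit or range.

## Working session

There is one attempt and no reset: what is moved stays moved. The work goes in short steps, Python scripts to look and compute and a shell command to move; the robot and the scene stay as the last step left them, time stands still between calls to the robot, and variables do not carry over. Pictures are saved under pics/ and viewed, at most 10 in all, crops included, and the job is handed in when it is done.

```bash
ls; mkdir -p pics; cat > look.py <<'E'
import sys,cv2,json,numpy as np
from plant import manip,viewer,models
o=manip.get_obs(); print(o['t'],o['position'],manip.pinch_z,o['opening'])
print(np.round(o['orientation'],3).tolist())
ims=[]
for c in ['top','side']:
    im=viewer.capture(c); cv2.imwrite(f'pics/{c}0.png',im[:,:,::-1])
    i=viewer.camera_info(c); print(c,i)
    for n in ['station','mat_nominal','box_floor','flap_hinge','flap_edge','scraper','offcut_orange','offcut_white','offcut_green','kapton_roll','solvent_bottle','disk_drive']:
        r=models.landmark_of(c,n); print(n,[(np.round(d['pixel'],1).tolist(),round(d['p'],2)) for d in r[:2]])
E
python3 look.py
```

```text
pics
0.0 [0.13068997 0.50803444 0.2306833 ] 0.0187 1.004298326121807
[[-0.968, 0.249, -0.0], [0.249, 0.968, -0.001], [0.0, -0.001, -1.0]]
top {'fx': 457.2978661593115, 'fy': 457.2978661593115, 'cx': 312.4632533364382, 'cy': 202.94313111936424, 'distortion': array([-0.00846181,  0.        ,  0.        ,  0.        ,  0.        ]), 'R': array([[-0.0272113 , -0.99962159,  0.00402645],
       [-0.99286773,  0.0265593 , -0.11622509],
       [ 0.11607417, -0.00716037, -0.99321474]]), 't': array([-0.04554711,  0.52185802,  1.30407991])}
station [([306.5, 215.0], 0.82)]
mat_nominal [([274.6, 229.9], 0.85)]
box_floor [([323.5, 206.9], 0.92)]
flap_hinge [([340.5, 193.1], 0.65)]
flap_edge [([358.0, 180.8], 0.62)]
scraper [([420.3, 200.1], 0.55), ([369.9, 172.5], 0.36)]
offcut_orange [([292.8, 218.4], 0.71)]
offcut_white []
offcut_green [([273.5, 248.4], 0.7)]
kapton_roll [([370.9, 172.0], 0.79)]
solvent_bottle [([423.6, 199.3], 0.66)]
disk_drive []
side {'fx': 477.0425097321753, 'fy': 477.0425097321753, 'cx': 323.32660867901257, 'cy': 202.8503637602617, 'distortion': array([-0.06307136,  0.        ,  0.        ,  0.        ,  0.        ]), 'R': array([[-0.94774045, -0.31869415, -0.01490267],
       [-0.18547992,  0.58838699, -0.78701839],
       [ 0.25958669, -0.74312502, -0.61674951]]), 't': array([0.49659301, 0.18395599, 1.20330323])}
station [([341.4, 228.4], 0.86)]
mat_nominal [([347.5, 226.6], 0.56)]
box_floor [([337.4, 216.2], 0.83)]
flap_hinge [([331.0, 184.8], 0.89)]
flap_edge [([330.6, 149.1], 0.71), ([335.1, 235.7], 0.27)]
scraper [([364.3, 162.3], 0.44)]
offcut_orange [([340.6, 212.5], 0.64), ([355.8, 328.5], 0.45)]
offcut_white [([335.2, 235.5], 0.47)]
offcut_green [([368.2, 226.8], 0.48)]
kapton_roll [([340.4, 212.8], 0.36), ([294.4, 169.3], 0.27)]
solvent_bottle [([341.8, 228.8], 0.73), ([359.4, 329.1], 0.58)]
disk_drive [([296.7, 167.7], 0.8)]
```

View pics/top0.png

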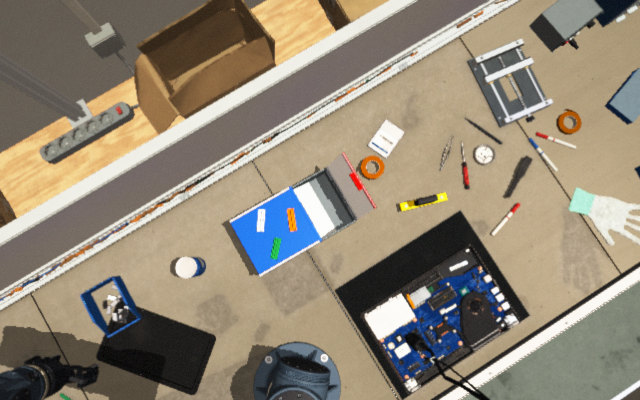

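View pics/side0.png

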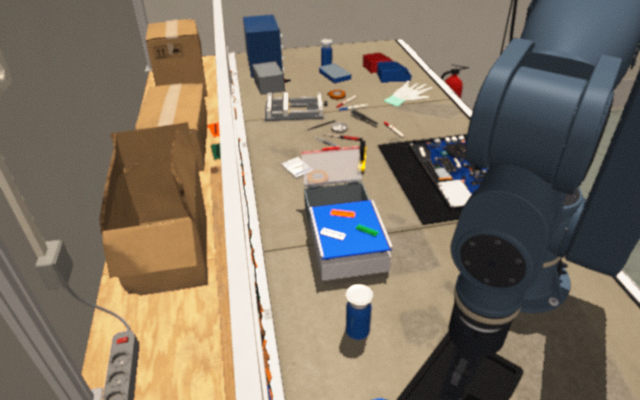

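The top view shows the mat at about (278,230), the box at about (335,200), the flap's red edge from (345,153) to (375,207), and the scraper at (423,201). The tape roll is at (371,167), the drive at (385,138) and the bottle at (190,267). I'll fit the station pose from both views.

```bash
cat > geo.py <<'E'
import numpy as np,cv2
from plant import viewer
def proj(i,P):
    K=np.array([[i['fx'],0,i['cx']],[0,i['fy'],i['cy']],[0,0,1]])
    return cv2.projectPoints(np.atleast_2d(P).astype(float),cv2.Rodrigues(np.array(i['R']))[0],np.array(i['t']),K,np.array(i['distortion']))[0][:,0]
def ray(i,px):
    K=np.array([[i['fx'],0,i['cx']],[0,i['fy'],i['cy']],[0,0,1]])
    u=cv2.undistortPoints(np.array(px,float).reshape(-1,1,2),K,np.array(i['distortion']))[:,0]
    R=np.array(i['R']);c=-R.T@np.array(i['t'])
    return c,np.c_[u,np.ones(len(u))]@R
def plane(i,px,z):
    c,d=ray(i,px); return c+d*((z-c[2])/d[:,2])[:,None]
def mask(im,lo,hi,roi):
    h=cv2.cvtColor(im,cv2.COLOR_RGB2HSV); m=cv2.inRange(h,np.array(lo),np.array(hi)); r=np.zeros_like(m); x0,y0,x1,y1=roi; r[y0:y1,x0:x1]=m[y0:y1,x0:x1]; return r
E
cat > fit.py <<'E'
from geo import *
from scipy.optimize import least_squares
C={}
ims={c:cv2.imread(f'pics/{c}0.png')[:,:,::-1].copy() for c in('top','side')}
for c,roi in(('top',(215,170,345,290)),('side',(295,190,400,265))):
    m=mask(ims[c],(100,140,60),(125,255,255),roi)
    m=cv2.morphologyEx(m,cv2.MORPH_OPEN,np.ones((3,3)))
    cs=max(cv2.findContours(m,0,1)[0],key=cv2.contourArea); h=cv2.convexHull(cs)
    q=h[:,0]
    for e in np.arange(1,8,.25):
        a=cv2.approxPolyDP(h,e,True)[:,0]
        if len(a)==4:q=a;break
    C[c]=q; print(c,q.tolist(),cv2.contourArea(cs))
I={c:viewer.camera_info(c) for c in C}
def S(p,P):
    x,y,a=p[:3];P=np.array(P,float);ca,sa=np.cos(a),np.sin(a)
    return np.c_[x+ca*P[:,0]-sa*P[:,1],y+sa*P[:,0]+ca*P[:,1],P[:,2]]
def res(p):
    P=[[sx*.082,yy,p[3]] for sx in(-1,1) for yy in(-.004,.194)]
    r=[]
    for c in C:
        u=proj(I[c],S(p,P)); d=np.linalg.norm(u[:,None]-C[c][None],axis=2)
        from scipy.optimize import linear_sum_assignment as L
        a,b=L(d); r+=list((u-C[c][b]).ravel())
    return np.array(r)
best=None
a0=plane(I['top'],[[306.5,215],[340.5,193.1]],.05)
v=a0[0]-a0[1]; yaw=np.arctan2(-v[0],v[1])
s=least_squares(res,[*a0[0][:2],yaw,.09]); print(s.x,np.abs(s.fun).max(),s.fun.round(1)); np.save('st.npy',s.x)
for c in C: print(c,[ (n,proj(I[c],S(s.x,[P]))[0].round(1).tolist()) for n,P in dict(matnom=[0,.095,.09],floor=[0,-.06,.005],hinge=[0,-.114,.073],st=[0,0,0]).items()])
# scraper in top view
m=mask(ims['top'],(22,120,100),(35,255,255),(385,180,460,220))
cs=max(cv2.findContours(m,0,1)[0],key=cv2.contourArea); r=cv2.minAreaRect(cs); b=cv2.boxPoints(r)
print('scr',r); w=plane(I['top'],b,.024);print(w.round(3).tolist(),w.mean(0))
e=[w[(k+1)%4]-w[k] for k in range(4)]; L=max(e,key=np.linalg.norm); print('len',np.linalg.norm(L),'yaw of long axis',np.arctan2(L[1],L[0]))
for n,px,z in(('kap',[371,168],.01),('bottle',[184,267],.121),('drive',[385,138],.007)): print(n,plane(I['top'],[px],z)[0].round(3))
i=I['top']
for n,lo,hi in(('or',(4,180,150),(15,255,255)),('gr',(50,150,60),(75,255,255)),('wh',(0,0,190),(179,60,255))):
    m=mask(ims['top'],lo,hi,(240,200,300,262));cs=max(cv2.findContours(m,0,1)[0],key=cv2.contourArea); b=cv2.boxPoints(cv2.minAreaRect(cs)); W=plane(i,b,s.x[3]+.005)
    d=W[:,:2]-s.x[:2];a=s.x[2];print(n,np.c_[d@[np.cos(a),np.sin(a)],d@[-np.sin(a),np.cos(a)]].round(3).tolist())
E
python3 fit.py
```

```text
top [[292, 188], [319, 239], [258, 272], [232, 222]] 3782.5
side [[368, 200], [388, 249], [324, 258], [313, 207]] 2930.0
[ 0.48485933 -0.03874596  0.48367326  0.08400832] 2.0776998907929283 [ 2.1 -0.5  0.4  1.8  0.4 -0.5 -1.7 -0.1  1.8  0.6  0.7  0.4 -1.9  0.1
 -1.5 -0.3]
top [('matnom', [275.4, 230.1]), ('floor', [323.3, 206.2]), ('hinge', [340.6, 194.3]), ('st', [305.7, 216.2])]
side [('matnom', [347.8, 225.4]), ('floor', [336.9, 213.4]), ('hinge', [333.6, 184.0]), ('st', [340.7, 227.9])]
scr ((422.95965576171875, 201.33413696289062), (9.086404800415039, 48.767208099365234), 76.32869720458984)
[[0.515, -0.311, 0.024], [0.546, -0.453, 0.024], [0.519, -0.458, 0.024], [0.489, -0.316, 0.024]] [ 0.51732111 -0.38448885  0.024     ]
len 0.14473726368408737 yaw of long axis -1.3589506995855805
kap [ 0.623 -0.238  0.01 ]
bottle [0.347 0.289 0.121]
drive [ 0.715 -0.284  0.007]
or [[-0.024, 0.046], [-0.024, 0.046], [-0.024, 0.046], [-0.024, 0.046]]
gr [[-0.059, 0.143], [-0.017, 0.108], [-0.028, 0.095], [-0.07, 0.13]]
wh [[0.077, 0.112], [0.067, 0.095], [0.013, 0.124], [0.023, 0.141]]
```

```bash
cat > go.py <<'E'
# usage: go.py x y z yaw_of_tool_y  -> shift/turn in row units from the present pose (tool pointing down)
import sys,numpy as np
from scipy.spatial.transform import Rotation as Ro
from plant import manip
x,y,z,a=map(float,sys.argv[1:5]); o=manip.get_obs(); R=np.array(o['orientation'])
ty=np.array([np.cos(a),np.sin(a),0]);tz=np.array([0,0,-1.]);T=np.c_[np.cross(ty,tz),ty,tz]
if len(sys.argv)>5: # tilt about tool y axis, rad
    T=T@Ro.from_euler('y',float(sys.argv[5])).as_matrix()
rv=Ro.from_matrix(R.T@T).as_rotvec(); d=R.T@(np.array([x,y,z])-o['position'])
print('t',round(o['t'],2),'turn',(rv/(np.pi/2)).round(4).tolist(),'shift',(d/.3).round(4).tolist(),'rows',round(max(np.linalg.norm(d)/.0417,np.degrees(np.linalg.norm(rv))/7.16),1))
print('q',np.round(o['q'],2),'F',np.round(o['contact_force'],1),'pos',np.round(o['position'],4),'open',round(o['opening'],3),'ff',o['finger_force'])
E
python3 go.py .35 0 .25 .7; python3 go.py .5 -.36 .25 .212
```

```text
t 1.3 turn [-0.0001, 0.0, 0.3941] shift [-1.1299, -1.4592, -0.0623] rows 13.3
q [ 1.32  0.24 -0.01  1.32  0.    1.57] F [ 0.8  0.1 -0.4] pos [0.1308 0.5084 0.2313] open 0.996 ff 0.0
t 1.3 turn [-0.0001, 0.0, 0.7048] shift [-1.9131, -2.4968, -0.0622] rows 22.6
q [ 1.32  0.24 -0.01  1.32  0.    1.57] F [ 0.8  0.1 -0.4] pos [0.1308 0.5084 0.2313] open 0.996 ff 0.0
```

```bash
python3 -m handwheel '[[[0,0,0.35],[-0.64,-0.83,-0.06],1],[[0,0,0.35],[-0.64,-0.83,-0.06],1],[[0,0,0.35],[-0.64,-0.83,-0.06],1],[[0,0,0.35],[-0.64,-0.83,-0.06],1],[[0,0,0.35],[-0.64,-0.83,-0.06],1],[[0,0,0.35],[-0.64,-0.83,-0.06],1],[[0,0,0.35],[-0.64,-0.83,-0.06],1],[[0,0,0.35],[-0.64,-0.83,-0.06],1]]'; python3 go.py .5 -.36 .25 .212
```

```text
t: 1.97
position: [0.2549, 0.2164, 0.2498]
orientation: [[-0.695, 0.719, 0.001], [0.719, 0.695, -0.0], [-0.001, 0.0, -1.0]]
contact_force: [1.1, 0.1, -1.0]
opening: 1.0
finger_force: 0.0
t 1.97 turn [0.0004, 0.0005, 0.3542] shift [-1.9492, -0.748, 0.0006] rows 15.0
q [ 0.7  -0.1  -0.34  1.33 -0.    1.51] F [ 1.1  0.1 -1. ] pos [0.2549 0.2164 0.2498] open 1.0 ff 0.0
```

```bash
python3 -m handwheel '[[[0,0,0.35],[-0.98,-0.375,0],1],[[0,0,0.35],[-0.98,-0.375,0],1],[[0,0,0.35],[-0.98,-0.375,0],1],[[0,0,0.35],[-0.98,-0.375,0],1],[[0,0,0.35],[-0.98,-0.375,0],1],[[0,0,0.35],[-0.98,-0.375,0],1],[[0,0,0.35],[-0.98,-0.375,0],1],[[0,0,0.35],[-0.98,-0.375,0],1]]'; python3 go.py .5 -.36 .25 .212
```

```text
t: 2.63
position: [0.3795, -0.0736, 0.2495]
orientation: [[-0.215, 0.977, 0.001], [0.977, 0.215, -0.001], [-0.001, 0.001, -1.0]]
contact_force: [1.0, 1.3, -0.2]
opening: 1.002
finger_force: 0.0
t 2.63 turn [0.0006, 0.0008, 0.0033] shift [-1.0187, 0.1867, -0.0004] rows 7.5
q [-0.19 -0.01 -0.25  1.32 -0.    1.16] F [ 1.   1.3 -0.2] pos [ 0.3795 -0.0736  0.2495] open 1.002 ff 0.0
```

```bash
python3 -m handwheel '[[[0,0,0],[-1,0.187,0],1],[[0,0,0],[-1,0.187,0],1],[[0,0,0],[-1,0.187,0],1],[[0,0,0],[-1,0.187,0],1],[[0,0,0],[-1,0.187,0],1],[[0,0,0],[-1,0.187,0],1],[[0,0,0],[-1,0.187,0],1],[[0,0,0],[-1,0.187,0],1]]'; python3 - <<'E'
import cv2
from geo import *
from plant import models
i=viewer.camera_info('wrist'); im=viewer.capture('wrist'); cv2.imwrite('pics/w1.png',im[:,:,::-1])
print(models.landmark_of('wrist','scraper'))
m=mask(im,(22,120,80),(35,255,255),(0,0,640,400))
cs=max(cv2.findContours(m,0,1)[0],key=cv2.contourArea); r=cv2.minAreaRect(cs); b=cv2.boxPoints(r);print(r)
w=plane(i,b,.024);print(w.round(4).tolist(),w.mean(0))
e=[w[(k+1)%4]-w[k] for k in range(4)];print([np.linalg.norm(k) for k in e]); L=max(e,key=np.linalg.norm);print(np.arctan2(L[1],L[0]))
E
```

```text
t: 3.3
position: [0.4998, -0.3554, 0.248]
orientation: [[-0.215, 0.977, -0.0], [0.977, 0.215, -0.001], [-0.001, -0.0, -1.0]]
contact_force: [-1.2, 1.4, -0.9]
opening: 0.999
finger_force: 0.0
[{'pixel': [324.9, 196.5], 'p': 0.71}]
((327.0, 197.0), (18.0, 102.0), 0.0)
[[0.5214, -0.4553, 0.024], [0.4908, -0.3164, 0.024], [0.5132, -0.3114, 0.024], [0.5463, -0.4498, 0.024]] [ 0.51794498 -0.38324342  0.024     ]
[np.float64(0.1422865031103398), np.float64(0.022964125678497167), np.float64(0.14230068785965777), np.float64(0.025512453880693432)]
-1.3363381553932852
```

View pics/w1.png

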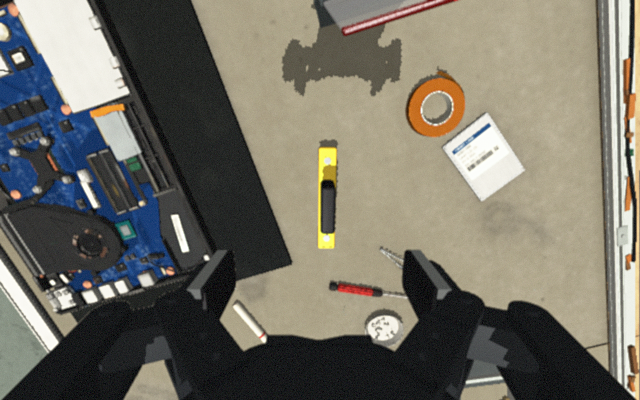

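The wrist view shows the scraper bar at columns 318-336, rows 147-249, which agrees with the top view to about 1 mm. The tape and drive are well clear to the right. Next I approach and grasp.

```bash
python3 go.py .518 -.3835 .08 .219
```

```text
t 3.4 turn [-0.0006, -0.0004, -0.0013] shift [-0.1128, 0.0409, 0.5593] rows 4.1
q [-0.62  0.39  0.24  1.43 -0.    0.74] F [ 0.8 -0.   0.7] pos [ 0.4989 -0.3532  0.2478] open 0.999 ff 0.0
```

```bash
python3 -m handwheel '[[[0,0,0],[-0.113,0.041,0.2],0],[[0,0,0],[-0.113,0.041,0.2],0],[[0,0,0],[-0.113,0.041,0.35],0],[[0,0,0],[-0.113,0.041,0.35],0],[[0,0,0],[-0.113,0.041,0.5],0],[[0,0,0],[-0.113,0.041,0.5],0],[[0,0,0],[-0.113,0.041,0.5],0],[[0,0,0],[-0.113,0.041,0.5],0]]'; python3 go.py .518 -.3835 .036 .219; python3 - <<'E'
import cv2
from geo import *
im=viewer.capture('wrist'); cv2.imwrite('pics/w2.png',im[:,:,::-1])
E
```

```text
t: 4.07
position: [0.5184, -0.3809, 0.1019]
orientation: [[-0.218, 0.976, 0.001], [0.976, 0.218, -0.001], [-0.001, 0.001, -1.0]]
contact_force: [0.3, -0.4, 0.1]
opening: 0.502
finger_force: 0.0
t 4.07 turn [0.0007, 0.0008, 0.0006] shift [-0.0078, -0.0034, 0.2195] rows 1.6
q [-0.63  0.5   0.05  1.12 -0.    0.72] F [ 0.3 -0.4  0.1] pos [ 0.5184 -0.3809  0.1019] open 0.502 ff 0.0
```

View pics/w2.png

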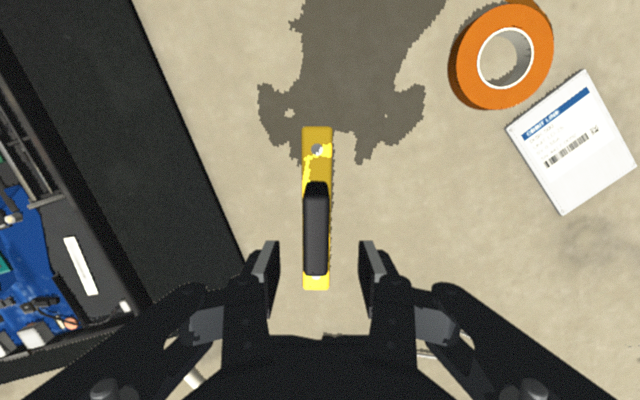

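The handle (columns 304-328) lies centred between the fingers (272 and 365). I descend and close.

```bash
python3 -m handwheel '[[[0,0,0],[-0.008,-0.003,0.11],0],[[0,0,0],[-0.008,-0.003,0.16],0],[[0,0,0],[-0.008,-0.003,0.21],0],[[0,0,0],[-0.008,-0.003,0.215],0],[[0,0,0],[-0.008,-0.003,0.215],-1],[[0,0,0],[-0.008,-0.003,0.215],-1],[[0,0,0],[-0.008,-0.003,0.215],-1],[[0,0,0],[-0.008,-0.003,0.215],-1]]'; python3 -m handwheel '[[[0,0,0],[0,0,0],-1],[[0,0,0],[0,0,0],-1],[[0,0,0],[0,0,-0.03],-1],[[0,0,0],[0,0,-0.1],-1],[[0,0,0],[0,0,-0.2],-1],[[0,0,0],[0,0,-0.3],-1],[[0,0,0],[0,0,-0.4],-1],[[0,0,0],[0,0,-0.5],-1]]';  python3 go.py .45 -.2 .27 -.5;
```

```text
t: 4.78
position: [0.5186, -0.3843, 0.0371]
orientation: [[-0.218, 0.976, 0.003], [0.976, 0.218, -0.002], [-0.003, 0.002, -1.0]]
contact_force: [-0.7, 0.7, 7.5]
opening: 0.207
finger_force: 59.3
t: 5.45
position: [0.5171, -0.3834, 0.1873]
orientation: [[-0.218, 0.976, 0.0], [0.976, 0.218, -0.0], [-0.0, 0.0, -1.0]]
contact_force: [1.0, -1.0, -2.4]
opening: 0.201
finger_force: 58.7
t 5.45 turn [0.0002, 0.0002, 0.458] shift [0.6453, -0.0853, -0.2759] rows 5.8
q [-0.64  0.46  0.21  1.32 -0.    0.71] F [ 1.  -1.  -2.4] pos [ 0.5171 -0.3834  0.1873] open 0.201 ff 58.700979351997375
```

```bash
python3 -m handwheel '[[[0,0,0.1],[0,0,-0.14],-1],[[0,0,0.2],[0.1,0,-0.28],-1],[[0,0,0.45],[0.6,-0.09,-0.28],-1],[[0,0,0.45],[0.6,-0.09,-0.28],-1],[[0,0,0.45],[0.6,-0.09,-0.28],-1],[[0,0,0.45],[0.6,-0.09,-0.28],-1],[[0,0,0.45],[0.6,-0.09,-0.28],-1],[[0,0,0.45],[0.6,-0.09,-0.28],-1]]';  python3 go.py .4077 .1146 .2 -1.087
```

```text
t: 6.12
position: [0.4513, -0.2123, 0.2706]
orientation: [[0.466, 0.885, 0.002], [0.885, -0.466, -0.001], [-0.0, 0.002, -1.0]]
contact_force: [-0.5, -0.5, -1.7]
opening: 0.203
finger_force: 59.7
t 6.12 turn [0.0013, -0.0004, 0.3831] shift [0.8963, -0.6373, 0.234] rows 8.1
q [-0.44  0.18  0.01  1.4  -0.    1.62] F [-0.5 -0.5 -1.7] pos [ 0.4513 -0.2123  0.2706] open 0.203 ff 59.67310845851898
```

```bash
python3 -m handwheel '[[[0,0,0.383],[0.89,-0.637,0],-1],[[0,0,0.383],[0.89,-0.637,0],-1],[[0,0,0.383],[0.89,-0.637,0],-1],[[0,0,0.383],[0.89,-0.637,0],-1],[[0,0,0.383],[0.89,-0.637,0],-1],[[0,0,0.383],[0.896,-0.637,0],-1],[[0,0,0.383],[0.896,-0.637,0],-1],[[0,0,0.383],[0.896,-0.637,0.1],-1]]';  python3 go.py .4077 .1146 .15 -1.087
```

```text
t: 6.78
position: [0.414, 0.0897, 0.2537]
orientation: [[0.886, 0.463, 0.005], [0.463, -0.886, 0.001], [0.005, 0.002, -1.0]]
contact_force: [1.5, 0.1, -2.5]
opening: 0.203
finger_force: 60.0
t 6.78 turn [0.001, -0.0034, -0.0016] shift [0.0179, -0.0837, 0.3458] rows 2.6
q [ 0.21  0.05 -0.18  1.33 -0.    2.87] F [ 1.5  0.1 -2.5] pos [0.414  0.0897 0.2537] open 0.203 ff 59.98435020446777
```

```bash
python3 -m handwheel '[[[0,0,0],[0.018,-0.084,0.1],-1],[[0,0,0],[0.018,-0.084,0.2],-1],[[0,0,0],[0.018,-0.084,0.3],-1],[[0,0,0],[0.018,-0.084,0.34],-1],[[0,0,0],[0.018,-0.084,0.34],-1],[[0,0,0],[0.018,-0.084,0.34],-1],[[0,0,0],[0.018,-0.084,0.34],-1],[[0,0,0],[0.018,-0.084,0.34],-1]]';  python3 go.py .4077 .1146 .13 -1.087
python3 - <<'E'
import cv2
from geo import *
for c in('top','wrist','side'): globals()[c]=viewer.capture(c)
s=side[180:300,270:430]; s=cv2.resize(s,None,fx=3,fy=3)
a=np.zeros((360,800,3),np.uint8); a[:,:480]=s; a[:200,480:800]=cv2.resize(wrist,(320,200)); t=top[180:290,220:385]; a[200:,480:713]=cv2.resize(t,(233,160))
cv2.imwrite('pics/c3.png',a[:,:,::-1])
E
```

```text
t: 7.45
position: [0.4067, 0.1127, 0.1503]
orientation: [[0.886, 0.463, 0.002], [0.463, -0.886, 0.0], [0.002, 0.001, -1.0]]
contact_force: [1.0, -0.4, -2.4]
opening: 0.2
finger_force: 60.0
t 7.45 turn [0.0004, -0.0014, -0.0016] shift [0.0057, -0.0041, 0.0677] rows 0.5
q [ 0.27  0.11 -0.39  1.07 -0.    2.93] F [ 1.  -0.4 -2.4] pos [0.4067 0.1127 0.1503] open 0.2 ff 59.97082471847534
```

View pics/c3.png

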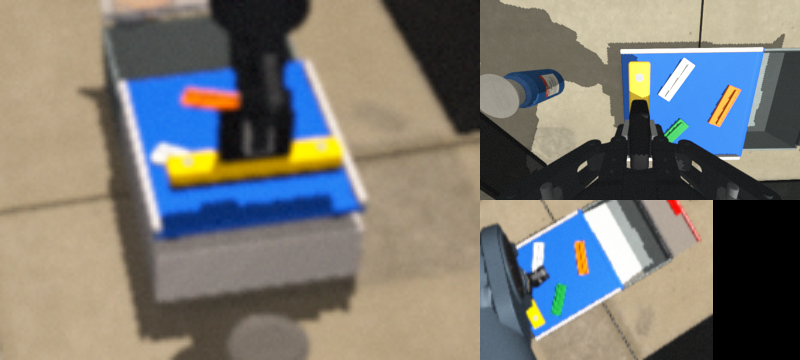

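The wrist inset shows the blade behind all three offcuts and inside the rims. Next I feel for the mat.

```bash
python3 -m handwheel '[[[0,0,0],[0.003,-0.003,0.02],-1],[[0,0,0],[0.003,-0.003,0.04],-1],[[0,0,0],[0.003,-0.003,0.055],-1],[[0,0,0],[0.003,-0.003,0.065],-1],[[0,0,0],[0.003,-0.003,0.07],-1],[[0,0,0],[0.003,-0.003,0.073],-1],[[0,0,0],[0.003,-0.003,0.073],-1],[[0,0,0],[0.003,-0.003,0.073],-1]]';  python3 go.py .4077 .1146 .12 -1.087
```

```text
t: 8.27
position: [0.4059, 0.114, 0.1271]
orientation: [[0.886, 0.463, 0.0], [0.463, -0.886, -0.0], [0.0, 0.0, -1.0]]
contact_force: [-1.1, 0.7, -2.9]
opening: 0.203
finger_force: 60.1
t 8.27 turn [0.0001, -0.0, -0.0013] shift [0.0062, 0.0009, 0.0237] rows 0.2
q [ 0.27  0.13 -0.43  1.01 -0.    2.93] F [-1.1  0.7 -2.9] pos [0.4059 0.114  0.1271] open 0.203 ff 60.1171088218689
```

```bash
python3 -m handwheel '[[[0,0,0],[0.003,0,0.003],-1],[[0,0,0],[0.003,0,0.006],-1],[[0,0,0],[0.003,0,0.009],-1],[[0,0,0],[0.003,0,0.012],-1],[[0,0,0],[0.003,0,0.015],-1],[[0,0,0],[0.003,0,0.018],-1],[[0,0,0],[0.003,0,0.018],-1],[[0,0,0],[0.003,0,0.018],-1]]';  python3 go.py .4077 .1146 .12 -1.087
```

```text
t: 8.93
position: [0.4068, 0.1144, 0.1218]
orientation: [[0.886, 0.463, 0.0], [0.463, -0.886, 0.0], [0.0, 0.0, -1.0]]
contact_force: [0.6, 1.5, 0.6]
opening: 0.204
finger_force: 60.6
t 8.93 turn [0.0001, -0.0003, -0.0013] shift [0.0028, 0.0009, 0.006] rows 0.0
q [ 0.27  0.13 -0.44  0.99 -0.    2.93] F [0.6 1.5 0.6] pos [0.4068 0.1144 0.1218] open 0.204 ff 60.59896230697632
```

```bash
python3 -m handwheel '[[[0,0,0],[0.003,0,0.005],-1],[[0,0,0],[0.003,0.03,0.005],-1],[[0,0,0],[0.003,0.06,0.005],-1],[[0,0,0],[0.003,0.09,0.005],-1],[[0,0,0],[0.003,0.12,0.005],-1],[[0,0,0],[0.003,0.15,0.005],-1],[[0,0,0],[0.003,0.18,0.005],-1],[[0,0,0],[0.003,0.21,0.005],-1]]';  python3 go.py .4925 -.0475 .1205 -1.087
```

```text
t: 9.6
position: [0.437, 0.058, 0.1201]
orientation: [[0.886, 0.463, -0.0], [0.463, -0.886, 0.0], [-0.0, -0.0, -1.0]]
contact_force: [-1.6, 3.3, 3.5]
opening: 0.199
finger_force: 60.9
t 9.6 turn [-0.0, 0.0001, -0.0016] shift [0.0012, 0.3973, -0.0012] rows 2.9
q [ 0.13  0.17 -0.41  1.    0.    2.79] F [-1.6  3.3  3.5] pos [0.437  0.058  0.1201] open 0.199 ff 60.87239921092987
```

```bash
python3 -m handwheel '[[[0,0,0],[0,0.03,0],-1],[[0,0,0],[0,0.06,0],-1],[[0,0,0],[0,0.09,0],-1],[[0,0,0],[0,0.12,0],-1],[[0,0,0],[0,0.15,0],-1],[[0,0,0],[0,0.18,0],-1],[[0,0,0],[0,0.21,0],-1],[[0,0,0],[0,0.24,0],-1]]';  python3 go.py .4925 -.0475 .1205 -1.087
python3 - <<'E'
import cv2
from geo import *
for c in('top','wrist','side'): globals()[c]=viewer.capture(c)
s=side[180:300,270:430]; s=cv2.resize(s,None,fx=2,fy=2)
a=np.zeros((500,800,3),np.uint8); a[:240,:320]=s; a[:250,400:800]=cv2.resize(wrist,(400,250)); t=top[160:290,220:390]; a[240:,:340]=cv2.resize(t,None,fx=2,fy=2)
cv2.imwrite('pics/c4.png',a[:,:,::-1])
E
```

```text
t: 10.27
position: [0.4703, -0.0057, 0.1201]
orientation: [[0.886, 0.463, -0.0], [0.463, -0.886, -0.0], [-0.0, 0.0, -1.0]]
contact_force: [-1.6, 3.2, 3.5]
opening: 0.2
finger_force: 60.9
t 10.27 turn [0.0, 0.0001, -0.0013] shift [0.0009, 0.1578, -0.0012] rows 1.1
q [-0.01  0.21 -0.35  1.01 -0.    2.65] F [-1.6  3.2  3.5] pos [ 0.4703 -0.0057  0.1201] open 0.2 ff 60.91900706291199
```

View pics/c4.png

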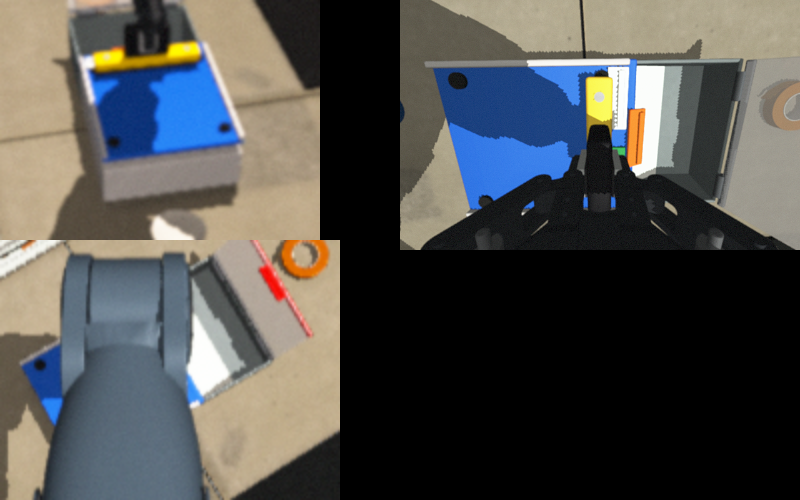

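All three offcuts lie against the blade just short of the drop edge: white at (620,95), orange at (635,135), green at (620,150). I push on over the edge.

```bash
python3 -m handwheel '[[[0,0,0],[0,0.03,0],-1],[[0,0,0],[0,0.06,0],-1],[[0,0,0],[0,0.09,0],-1],[[0,0,0],[0,0.12,0],-1],[[0,0,0],[0,0.15,0],-1],[[0,0,0],[0,0.162,0],-1],[[0,0,0],[0,0.162,0],-1],[[0,0,0],[0,0.162,0],-1]]';  python3 go.py .4925 -.0475 .1205 -1.087
python3 - <<'E'
import cv2
from geo import *
for c in('top','wrist','side'): globals()[c]=viewer.capture(c)
s=side[180:300,270:430]; s=cv2.resize(s,None,fx=2,fy=2)
a=np.zeros((500,800,3),np.uint8); a[:240,:320]=s; a[:250,400:800]=cv2.resize(wrist,(400,250)); t=top[160:290,220:390]; a[240:,:340]=cv2.resize(t,None,fx=2,fy=2)
cv2.imwrite('pics/c5.png',a[:,:,::-1])
E
```

```text
t: 11.08
position: [0.4924, -0.0485, 0.1196]
orientation: [[0.887, 0.463, -0.001], [0.463, -0.887, -0.001], [-0.001, 0.0, -1.0]]
contact_force: [1.1, -0.8, -3.1]
opening: 0.203
finger_force: 60.0
t 11.08 turn [0.0002, 0.0006, -0.0018] shift [0.002, -0.0029, -0.0029] rows 0.0
q [-0.1   0.25 -0.29  1.03 -0.    2.56] F [ 1.1 -0.8 -3.1] pos [ 0.4924 -0.0485  0.1196] open 0.203 ff 60.01156210899353
```

View pics/c5.png

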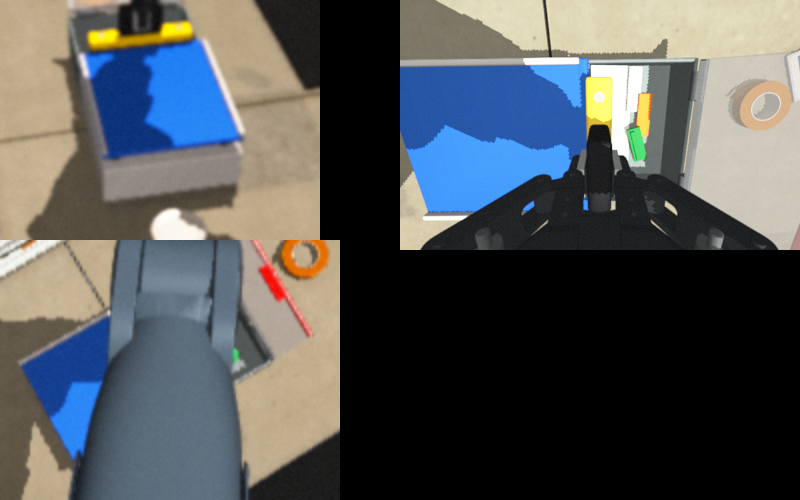

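Wrist view: orange (643,113), green (637,143) and white (625,90) are all in the box, and the mat is clear. I lift and carry the scraper back.

```bash
python3 -m handwheel '[[[0,0,0],[0,0,-0.1],-1],[[0,0,0],[0,0,-0.2],-1],[[0,0,0],[0,0,-0.3],-1],[[0,0,0],[0,0,-0.4],-1],[[0,0,0],[0,0,-0.5],-1],[[0,0,-0.1],[0,0,-0.52],-1],[[0,0,-0.2],[0,0,-0.52],-1],[[0,0,-0.25],[0,0,-0.52],-1]]';  python3 go.py .518 -.3835 .27 .219
```

```text
t: 11.9
position: [0.4927, -0.0476, 0.277]
orientation: [[0.65, 0.76, 0.002], [0.76, -0.65, -0.0], [0.001, 0.001, -1.0]]
contact_force: [0.5, -0.1, -2.6]
opening: 0.2
finger_force: 60.7
t 11.9 turn [0.001, -0.0001, -0.5898] shift [-0.7962, 0.7917, 0.0236] rows 8.1
q [-0.1   0.17  0.02  1.41 -0.    2.18] F [ 0.5 -0.1 -2.6] pos [ 0.4927 -0.0476  0.277 ] open 0.2 ff 60.656336545944214
```

```bash
python3 -m handwheel '[[[0,0,-0.59],[-0.79,0.79,0.02],-1],[[0,0,-0.59],[-0.79,0.79,0.02],-1],[[0,0,-0.59],[-0.79,0.79,0.02],-1],[[0,0,-0.59],[-0.79,0.79,0.02],-1],[[0,0,-0.59],[-0.79,0.79,0.02],-1],[[0,0,-0.59],[-0.79,0.79,0.02],-1],[[0,0,-0.59],[-0.79,0.79,0.02],-1],[[0,0,-0.59],[-0.79,0.79,0.02],-1]]';  python3 go.py .518 -.3835 .06 .219
```

```text
t: 12.57
position: [0.5148, -0.3636, 0.2705]
orientation: [[-0.218, 0.976, 0.0], [0.976, 0.218, 0.0], [0.0, 0.0, -1.0]]
contact_force: [1.0, -0.4, -2.5]
opening: 0.201
finger_force: 60.7
t 12.57 turn [0.0, -0.0, 0.0004] shift [-0.067, -0.004, 0.7015] rows 5.1
q [-0.61  0.42  0.35  1.5   0.    0.74] F [ 1.  -0.4 -2.5] pos [ 0.5148 -0.3636  0.2705] open 0.201 ff 60.70741653442383
```

```bash
python3 -m handwheel '[[[0,0,0],[-0.067,0,0.13],-1],[[0,0,0],[-0.067,0,0.26],-1],[[0,0,0],[-0.067,0,0.39],-1],[[0,0,0],[-0.067,0,0.52],-1],[[0,0,0],[-0.067,0,0.62],-1],[[0,0,0],[-0.067,0,0.68],-1],[[0,0,0],[-0.067,0,0.7],-1],[[0,0,0],[-0.067,0,0.7],-1]]';  python3 go.py .518 -.3835 .0375 .219
```

```text
t: 13.23
position: [0.5184, -0.3808, 0.0588]
orientation: [[-0.211, 0.977, -0.003], [0.977, 0.211, 0.002], [0.002, -0.002, -1.0]]
contact_force: [0.7, -0.2, -1.7]
opening: 0.204
finger_force: 60.7
t 13.23 turn [-0.0014, -0.0016, -0.0038] shift [-0.0088, -0.0032, 0.0711] rows 0.5
q [-0.63  0.54 -0.01  1.03 -0.    0.72] F [ 0.7 -0.2 -1.7] pos [ 0.5184 -0.3808  0.0588] open 0.204 ff 60.65663695335388
```

```bash
python3 -m handwheel '[[[0,0,0],[0,0,0.02],-1],[[0,0,0],[0,0,0.035],-1],[[0,0,0],[0,0,0.048],-1],[[0,0,0],[0,0,0.058],-1],[[0,0,0],[0,0,0.064],-1],[[0,0,0],[0,0,0.068],-1],[[0,0,0],[0,0,0.07],-1],[[0,0,0],[0,0,0.07],-1]]';  python3 go.py .518 -.3835 .0375 .219
```

```text
t: 13.9
position: [0.5192, -0.3818, 0.0396]
orientation: [[-0.211, 0.977, 0.0], [0.977, 0.211, -0.0], [-0.0, -0.0, -1.0]]
contact_force: [-0.0, 0.2, -3.3]
opening: 0.203
finger_force: 60.7
t 13.9 turn [-0.0, 0.0001, -0.004] shift [-0.0048, -0.0053, 0.007] rows 0.1
q [-0.63  0.55 -0.03  0.99 -0.    0.72] F [-0.   0.2 -3.3] pos [ 0.5192 -0.3818  0.0396] open 0.203 ff 60.65463423728943
```

```bash
python3 -m handwheel '[[[0,0,0],[0,0,0.002],-1],[[0,0,0],[0,0,0.004],-1],[[0,0,0],[0,0,0.006],-1],[[0,0,0],[0,0,0.008],-1],[[0,0,0],[0,0,0.009],-1],[[0,0,0],[0,0,0.01],-1],[[0,0,0],[0,0,0.01],-1],[[0,0,0],[0,0,0.01],-1]]';  python3 go.py .518 -.3835 .0375 .219
```

```text
t: 14.57
position: [0.5193, -0.3817, 0.0371]
orientation: [[-0.211, 0.977, 0.0], [0.977, 0.211, -0.0], [-0.0, 0.0, -1.0]]
contact_force: [-2.7, 2.3, 5.6]
opening: 0.204
finger_force: 61.7
t 14.57 turn [0.0001, 0.0002, -0.004] shift [-0.0051, -0.0054, -0.0013] rows 0.1
q [-0.63  0.55 -0.04  0.98 -0.    0.72] F [-2.7  2.3  5.6] pos [ 0.5193 -0.3817  0.0371] open 0.204 ff 61.733715534210205
```

```bash
python3 -m handwheel '[[[0,0,0],[0,0,-0.002],0],[[0,0,0],[0,0,-0.002],0],[[0,0,0],[0,0,-0.002],0],[[0,0,0],[0,0,-0.002],0],[[0,0,0],[0,0,-0.002],0],[[0,0,0],[0,0,-0.05],0],[[0,0,0],[0,0,-0.15],0],[[0,0,0],[0,0,-0.25],0]]'; python3 -m handwheel '[[[0,0,0],[0,0,-0.12],0],[[0,0,0],[0,0,-0.24],0],[[0,0,0],[0,0,-0.36],0],[[0,0,0],[0,0,-0.48],0],[[0,0,0],[0,0,-0.6],-1],[[0,0,0],[0,0,-0.65],-1],[[0,0,0],[0,0,-0.65],-1],[[0,0,0],[0,0,-0.65],-1]]'; python3 - <<'E'
import cv2
from geo import *
from plant import models,manip
print(manip.get_obs()['position'])
I={c:viewer.camera_info(c) for c in('top','side','wrist')}
for c in I: globals()[c]=viewer.capture(c)
p=np.load('st.npy');a=p[2];
def S(P): P=np.array(P,float);return np.c_[p[0]+np.cos(a)*P[:,0]-np.sin(a)*P[:,1],p[1]+np.sin(a)*P[:,0]+np.cos(a)*P[:,1],P[:,2]]
obs={}
for c in('top','side'):
    r=models.landmark_of(c,'flap_edge'); print(c,r[:2])
    for th in np.arange(1.6,2.21,.1):
        print(round(th,2),proj(I[c],S([[0,-.114+.104*np.cos(th)-.0*np.sin(th),.073+.104*np.sin(th)]]))[0].round(1).tolist())
s=cv2.resize(side[120:270,250:430],None,fx=2,fy=2)
A=np.zeros((560,760,3),np.uint8); A[:300,:360]=s; A[:250,360:]=cv2.resize(wrist,(400,250)); A[300:560,:480]=cv2.resize(top[130:260,220:460],None,fx=2,fy=2)
cv2.imwrite('pics/c6.png',A[:,:,::-1])
E
```

```text
t: 15.23
position: [0.5184, -0.3811, 0.1112]
orientation: [[-0.211, 0.977, -0.002], [0.977, 0.211, 0.002], [0.002, -0.002, -1.0]]
contact_force: [0.2, -0.1, 0.0]
opening: 0.5
finger_force: 0.0
t: 15.9
position: [0.5196, -0.382, 0.3071]
orientation: [[-0.211, 0.977, 0.001], [0.977, 0.211, -0.001], [-0.001, 0.001, -1.0]]
contact_force: [-0.5, 0.3, -0.9]
opening: 0.003
finger_force: 0.0
[ 0.51963599 -0.38197989  0.30714894]
top [{'pixel': [358.7, 177.9], 'p': 0.78}]
1.6 [344.2, 188.4]
1.7 [347.7, 186.5]
1.8 [351.0, 184.7]
1.9 [354.2, 183.1]
2.0 [357.2, 181.5]
2.1 [360.1, 180.1]
2.2 [362.7, 178.9]
side [{'pixel': [332.6, 149.1], 'p': 0.64}]
1.6 [333.4, 153.4]
1.7 [332.7, 151.7]
1.8 [332.1, 150.4]
1.9 [331.5, 149.4]
2.0 [330.9, 148.8]
2.1 [330.4, 148.6]
2.2 [329.9, 148.7]
```

View pics/c6.png

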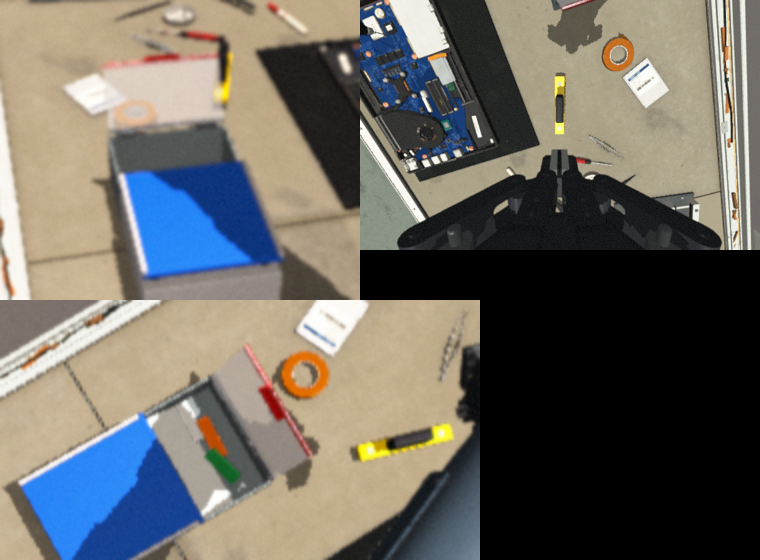

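The scraper stands upright again, in the top inset at about (405,442). The three offcuts lie in the box, the mat is empty, and the flap leans at about 2.05 rad. I now go behind the flap with shut fingers.

```bash
python3 go.py .5895 -.238 .125 .484
```

```text
t 16.15 turn [-0.0009, -0.0012, -0.1727] shift [0.4166, 0.3321, 0.6005] rows 5.8
q [-0.63  0.45  0.49  1.61 -0.    0.72] F [0.5 0.4 0. ] pos [ 0.5189 -0.3815  0.3051] open -0.003 ff 0.0
```

```bash
python3 -m handwheel '[[[0,0,-0.173],[0.14,0.11,0],-1],[[0,0,-0.173],[0.28,0.22,0],-1],[[0,0,-0.173],[0.417,0.332,0.05],-1],[[0,0,-0.173],[0.417,0.332,0.2],-1],[[0,0,-0.173],[0.417,0.332,0.33],-1],[[0,0,-0.173],[0.417,0.332,0.46],-1],[[0,0,-0.173],[0.417,0.332,0.56],-1],[[0,0,-0.173],[0.417,0.332,0.6],-1]]';  python3 go.py .5895 -.238 .125 .484; python3 go.py .534 -.132 .125 .484
```

```text
t: 16.82
position: [0.5869, -0.2362, 0.1196]
orientation: [[-0.467, 0.884, -0.009], [0.884, 0.467, 0.003], [0.007, -0.006, -1.0]]
contact_force: [0.3, 0.5, -0.7]
opening: 0.001
finger_force: 0.0
t 16.82 turn [-0.0038, -0.0044, 0.001] shift [-0.0091, 0.0049, -0.0182] rows 0.2
q [-0.38  0.48  0.06  1.16 -0.    0.7 ] F [ 0.3  0.5 -0.7] pos [ 0.5869 -0.2362  0.1196] open 0.001 ff 0.0
t 16.82 turn [-0.0038, -0.0044, 0.001] shift [0.3897, 0.0062, -0.0155] rows 2.8
q [-0.38  0.48  0.06  1.16 -0.    0.7 ] F [ 0.3  0.5 -0.7] pos [ 0.5869 -0.2362  0.1196] open 0.001 ff 0.0
```

```bash
python3 -m handwheel '[[[0,0,0],[0.05,0,-0.04],-1],[[0,0,0],[0.1,0,-0.09],-1],[[0,0,0],[0.15,0,-0.09],-1],[[0,0,0],[0.19,0,-0.09],-1],[[0,0,0],[0.23,0,-0.09],-1],[[0,0,0],[0.27,0,-0.09],-1],[[0,0,0],[0.31,0,-0.09],-1],[[0,0,0],[0.35,0,-0.09],-1]]';  cat >> go.py <<'E'
p=np.load('st.npy');d=o['position'][:2]-p[:2];print('station',np.round([d@[np.cos(p[2]),np.sin(p[2])],d@[-np.sin(p[2]),np.cos(p[2])]],4))
E
python3 go.py .5285 -.122 .154 .484
```

```text
t: 17.48
position: [0.5405, -0.1445, 0.1531]
orientation: [[-0.466, 0.885, -0.001], [0.885, 0.466, 0.0], [0.0, -0.001, -1.0]]
contact_force: [0.5, -1.6, -1.8]
opening: -0.003
finger_force: 0.4
t 17.48 turn [-0.0004, -0.0003, 0.0003] shift [0.0851, -0.0003, -0.0029] rows 0.6
q [-0.26  0.33 -0.08  1.16 -0.    0.83] F [ 0.5 -1.6 -1.8] pos [ 0.5405 -0.1445  0.1531] open -0.003 ff 0.3639653723803349
station [ 0.     -0.1195]
```

```bash
python3 -m handwheel '[[[0,0,0],[0.03,0,0],-1],[[0,0,0],[0.06,0,0],-1],[[0,0,0],[0.085,0,0],-1],[[0,0,0],[0.122,0,0.018],-1],[[0,0,0],[0.158,0,0.04],-1],[[0,0,0],[0.19,0,0.07],-1],[[0,0,0],[0.215,0,0.103],-1],[[0,0,0],[0.225,0,0.12],-1]]'; python3 go.py .5285 -.122 .154 .484
```

```text
t: 18.15
position: [0.5088, -0.0847, 0.1167]
orientation: [[-0.466, 0.885, -0.001], [0.885, 0.466, 0.0], [0.001, -0.001, -1.0]]
contact_force: [-0.2, 0.0, -0.6]
opening: 0.001
finger_force: 0.1
t 18.15 turn [-0.0006, -0.0006, 0.0007] shift [-0.1405, -0.0002, -0.1246] rows 1.4
q [-0.17  0.29 -0.25  1.03  0.    0.92] F [-0.2  0.  -0.6] pos [ 0.5088 -0.0847  0.1167] open 0.001 ff 0.08245377728599124
station [-0.0001 -0.0518]
```

```bash
python3 - <<'E'
import cv2
from geo import *
for c in('top','wrist','side'): globals()[c]=viewer.capture(c)
A=np.zeros((500,800,3),np.uint8); A[:360,:400]=cv2.resize(side[130:250,265:398],(400,360)); A[:250,400:]=cv2.resize(wrist,(400,250)); A[250:500,400:740]=cv2.resize(top[150:275,230:400],(340,250))
cv2.imwrite('pics/c7.png',A[:,:,::-1])
E
```

```text
(no output)
```

View pics/c7.png

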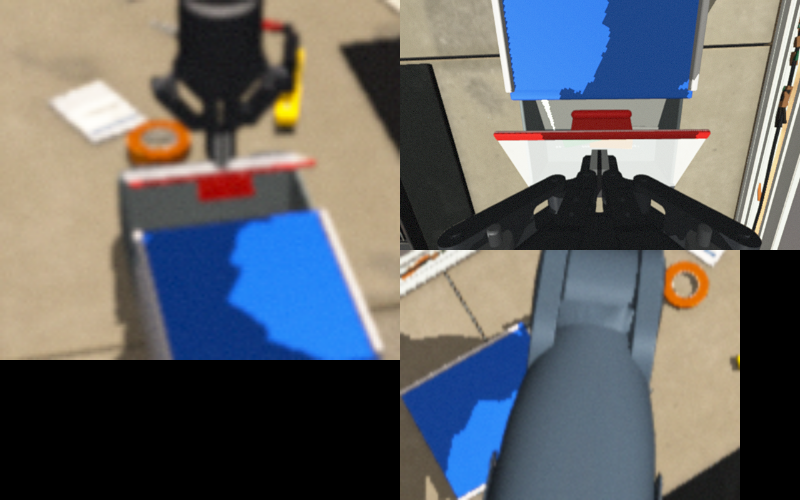

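The flap is at roughly 0.6 rad with the fingertips on its outer face, near its red edge (row 133 of the wrist inset). I go on down.

```bash
python3 -m handwheel '[[[0,0,0],[0.015,0,0.02],-1],[[0,0,0],[0.028,0,0.04],-1],[[0,0,0],[0.04,0,0.06],-1],[[0,0,0],[0.055,0,0.075],-1],[[0,0,0],[0.07,0,0.085],-1],[[0,0,0],[0.08,0,0.093],-1],[[0,0,0],[0.087,0,0.1],-1],[[0,0,0],[0.087,0,0.1],-1]]'; python3 go.py .5285 -.122 .154 .484
```

```text
t: 18.97
position: [0.4973, -0.0622, 0.0872]
orientation: [[-0.466, 0.885, -0.001], [0.885, 0.466, 0.0], [0.0, -0.0, -1.0]]
contact_force: [0.1, -0.2, -0.3]
opening: -0.004
finger_force: 0.0
t 18.97 turn [-0.0003, -0.0002, 0.0006] shift [-0.2247, -0.001, -0.2227] rows 2.3
q [-0.12  0.29 -0.33  0.95 -0.    0.96] F [ 0.1 -0.2 -0.3] pos [ 0.4973 -0.0622  0.0872] open -0.004 ff 0.0
station [ 0.0001 -0.0266]
```

```bash
python3 -m handwheel '[[[0,0,0],[0,0,0.008],-1],[[0,0,0],[0,0,0.014],-1],[[0,0,0],[0,0,0.02],-1],[[0,0,0],[0,0,0.025],-1],[[0,0,0],[0,0,0.03],-1],[[0,0,0],[0,0,0.034],-1],[[0,0,0],[0,0,0.038],-1],[[0,0,0],[0,0,0.038],-1]]'; python3 go.py .5285 -.122 .154 .484
```

```text
t: 19.63
position: [0.4976, -0.0628, 0.0758]
orientation: [[-0.466, 0.885, -0.0], [0.885, 0.466, -0.0], [0.0, -0.0, -1.0]]
contact_force: [-0.9, 0.8, -0.5]
opening: 0.001
finger_force: 0.0
t 19.63 turn [-0.0003, -0.0, 0.0002] shift [-0.2227, -0.0009, -0.2607] rows 2.5
q [-0.13  0.3  -0.35  0.92 -0.    0.96] F [-0.9  0.8 -0.5] pos [ 0.4976 -0.0628  0.0758] open 0.001 ff 0.0
station [ 0.0001 -0.0272]
```

```bash
python3 -m handwheel '[[[0,0,0],[0,0,0.002],-1],[[0,0,0],[0,0,0.004],-1],[[0,0,0],[0,0,0.006],-1],[[0,0,0],[0,0,0.008],-1],[[0,0,0],[0,0,0.009],-1],[[0,0,0],[0,0,0.01],-1],[[0,0,0],[0,0,0.01],-1],[[0,0,0],[0,0,0.01],-1]]'; python3 go.py .5285 -.122 .154 .484
```

```text
t: 20.3
position: [0.4979, -0.0627, 0.0747]
orientation: [[-0.466, 0.885, 0.001], [0.885, 0.466, -0.0], [-0.001, 0.001, -1.0]]
contact_force: [-5.8, 1.3, 18.7]
opening: -0.0
finger_force: 9.2
t 20.3 turn [0.0007, 0.0006, 0.0003] shift [-0.2227, -0.0015, -0.2642] rows 2.5
q [-0.13  0.3  -0.35  0.92 -0.    0.96] F [-5.8  1.3 18.7] pos [ 0.4979 -0.0627  0.0747] open -0.0 ff 9.228586287936196
station [ 0.0004 -0.0273]
```

At z = 0.075 the flap sits on a hard stop with 19 N, so it should be shut. I retreat and check.

```bash
python3 -m handwheel '[[[0,0,0],[0,0,-0.02],-1],[[0,0,0],[0,0,-0.1],-1],[[0,0,0],[-0.05,0,-0.22],-1],[[0,0,0],[-0.1,0,-0.34],-1],[[0,0,0],[-0.2,0,-0.46],-1],[[0,0,0],[-0.3,0,-0.55],-1],[[0,0,0],[-0.4,0,-0.55],-1],[[0,0,0],[-0.45,0,-0.55],-1]]'; python3 go.py .3 -.3 .3 .484; python3 - <<'E'
import cv2
from geo import *
from plant import models
I={c:viewer.camera_info(c) for c in('top','side','wrist')}
for c in I: globals()[c]=viewer.capture(c)
p=np.load('st.npy');a=p[2]
for c in I:
    r=models.landmark_of(c,'flap_edge');print(c,r[:1])
    for th in(0,.1): P=[0,-.114+.104*np.cos(th),.075+.104*np.sin(th)];print(th,proj(I[c],[[p[0]-np.sin(a)*P[1],p[1]+np.cos(a)*P[1],P[2]]])[0].round(1))
A=np.zeros((500,800,3),np.uint8); A[:360,:400]=cv2.resize(side[130:250,265:398],(400,360)); A[:250,400:]=cv2.resize(wrist,(400,250)); A[250:500,400:800]=cv2.resize(top[120:270,220:460],(400,250))
cv2.imwrite('pics/c8.png',A[:,:,::-1])
E
```

```text
t: 20.97
position: [0.563, -0.1853, 0.2405]
orientation: [[-0.465, 0.885, 0.005], [0.885, 0.465, -0.002], [-0.004, 0.003, -1.0]]
contact_force: [-1.7, 1.3, -0.8]
opening: 0.0
finger_force: 0.0
t 20.97 turn [0.0021, 0.0028, -0.0004] shift [0.068, -0.9533, -0.2017] rows 7.0
q [-0.32  0.35  0.17  1.38 -0.    0.77] F [-1.7  1.3 -0.8] pos [ 0.563  -0.1853  0.2405] open 0.0 ff 0.0
station [ 0.001  -0.1661]
top [{'pixel': [309.1, 209.4], 'p': 0.72}]
0 [308.6 212.1]
0.1 [308.7 211.7]
side [{'pixel': [340.7, 206.6], 'p': 0.64}]
0 [340.2 205.1]
0.1 [340.2 202. ]
wrist [{'pixel': [317.4, 27.9], 'p': 0.73}]
0 [316.2  27.8]
0.1 [316.2  25. ]
```

View pics/c8.png

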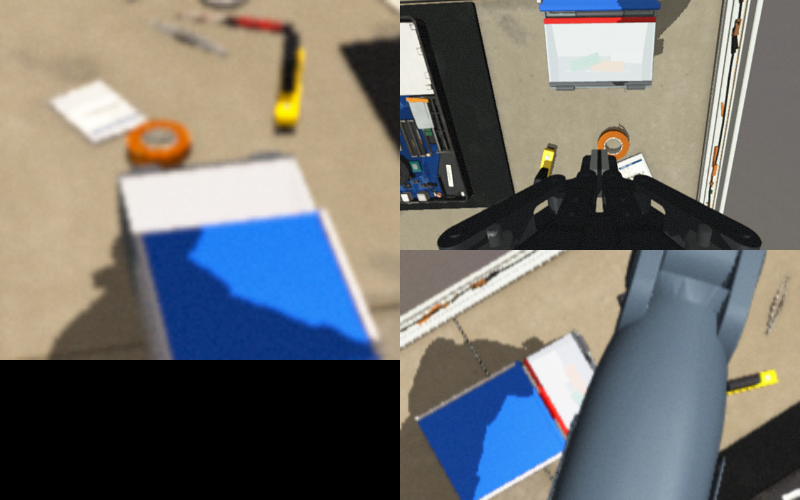

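The flap is flat and shut: its red edge hides behind the mat in the side view, and the wrist and side landmarks match angle 0. The scraper stands, and the tape and drive are unmoved.

```bash
python3 -m handwheel '[[[0,0,0],[0,0,0],-1],[[0,0,0],[0,0,0],-1],[[0,0,0],[0,0,0],-1],[[0,0,0],[0,0,0],-1],[[0,0,0],[0,0,0],-1],[[0,0,0],[0,0,0],-1],[[0,0,0],[0,0,0],-1],[[0,0,0],[0,0,0],-1]]'; python3 -c "
from plant import manip
print(manip.hand_in())"
```

```text
t: 21.93
position: [0.5606, -0.1821, 0.2381]
orientation: [[-0.466, 0.885, -0.0], [0.885, 0.466, -0.0], [-0.0, -0.0, -1.0]]
contact_force: [0.4, -0.5, 0.9]
opening: -0.001
finger_force: 0.0
the job is handed in; nothing more can be done
None
```

I handed the job in at about 22 s: all three offcuts are in the scrap box, the scraper stands upright on the worktop, the flap is pressed shut and looks latched, and the tape roll, bottle and disk drive were never touched.

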